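# Take a flask's temperature with the infrared gun and hang the gun up

## Task

Check the temperature of the casting flask: gently turn it round on its banding wheel until its matt black patch comes out from behind the firebricks, then take the yellow infrared thermometer and hold it steady for two seconds, pointed square at the middle of the patch with its lens about 10 cm away, without touching the flask with it. Then hang the thermometer by its D-handle on the arm of the hook stand and let go of it, hanging still. Leave the tool bucket, the blue cup and the crucible where they stand.

Things in the scene. Friction and masses are not known exactly. Their poses are not given: they have to be found in the camera images.
- wheel: Banding wheel's turning head with a casting flask fixed on it, free to turn any way about the vertical (0.06 N m friction, stops soon after a push). Origin: on the axis, top of the disc, 130 mm over the bench; x points out through the black patch, z up. Grey disc 220 across, 14 thick; aluminium flask 140 across, 85 high. At the start the patch faces away from the robot or to its right
- patch (a point): Middle of the matt black patch on the flask's side: 36 mm wide, 66 mm high, 71 mm from the wheel axis, 175 mm above the bench; the black runs on over the top rim, so it is seen from above. Axes as wheel (x square out of the patch)
- pin_a (a point): Top of the brass guide pin on the ear at +y of the wheel frame; push it sideways to turn the wheel. Pin 12 mm thick, 100 mm from the axis, free from 200 mm (top of the ear) to 242 mm above the bench. The ear is 30 mm wide, 12 thick, reaches 108 mm from the axis; flask top at 215 mm
- pin_b (a point): Top of the other, like guide pin, at -y of the wheel frame
- bricks: Fixed L-shaped firebrick wall, 192 mm high, round the far and right sides of the wheel. Origin on the bench within 7 mm of the wheel axis; in its frame the far wall fills x 175 to 289, y -289 to 169 and the right wall y -289 to -175, x -168 to 289 mm
- gun: Yellow and black infrared thermometer gun, 0.3 to 0.45 kg, standing on its foot. Origin: centre of the foot's underside; x the way it points, z up. Foot 88 x 58 x 24 mm; yellow barrel x -67.5 to 67.5, 44 wide, z 96 to 146, then a black lens tube 40 across to x 87.5. Grip and guard bar close a D-handle between them. Centre of mass near x -2, z 54. Grip it from above across the barrel
- lens (a point): Centre of the thermometer's front lens (x 87.5, y 0, z 121 mm in the gun's frame); axes as gun, so it looks along x
- eye (a point): Centre of the D-handle's opening (x 11, y 0, z 60 mm in the gun's frame); the opening goes right through along the gun's y, about 44 mm long (x -12 to 35) and 72 mm high (z 24 to 96); when hung, the barrel's underside rests on the hook arm
- stand: Fixed hook stand: wooden foot 200 x 120 x 18 mm (x -140 to 60), 10 mm steel post at the origin (on the bench), and at 230 mm height a level arm, a 10 mm round bar running to -x of this frame as far as x -148 mm, where its end turns up (steel to 250 mm)
- hook_arm (a point): On the axis of the hook arm, half way along its straight part (x -78, y 0, z 230 mm of the stand); axes as stand, the free end towards -x
- bucket: Bystander: small zinc bucket of wooden modelling tools, 86 mm across, 90 mm high, tools to 147 mm. Origin: centre of the underside
- cup: Bystander: blue ceramic cup, 80 mm across, 75 mm high. Origin: centre of the underside
- crucible: Bystander: dark grey crucible, 80 mm across, 85 mm high. Origin: centre of the underside
Not all that is in view belongs to the job. There is more than one size of the gun; the job needs the smaller.

How it is judged:
By the outcome, as a careful person would: the job done as asked, in the order asked, and still so for the second after the job is handed in, with the robot touching nothing.
It also fails if it takes over 72 s, if anything falls off the work surface, if the arm or the gripper's body presses on something with over 40 N, if the wrist force passes 120 N, or if a joint passes its speed limit or range.

## Robot

A 7-joint arm with a two-finger parallel gripper is mounted at the origin on the work surface. World frame = base frame: x ahead of the robot, y to its left, z up, the work surface at z = 0. Lengths are in m, angles in rad, forces in N, time in s.
With the tool pointing down it reaches from about 0.425 to 0.875 m from the base axis. Payload 4.7 kg.
Tool frame: the origin (TCP) lies on the centre line of the jaws, within the pads' length; the fingertips stand 14 mm ahead of it and the grasp point (between the pads) lies 5 mm behind it; z points along the fingers, y is the line along which they close (so a half turn about z gives the same grasp; the last joint's range is limited). The gripper opens to 87 mm and grips with 3 to 60 N. Pads are 19 mm wide; open, the fingers measure 117 mm over their backs; the gripper's body (75 mm by 190 mm) begins 51 mm behind the grasp point.
Start: joints at [-1.222, 0.321, -0.07, 1.45, 0.023, 1.371, -0.057], TCP at [0.214, 0.614, 0.237] pointing down, gripper open.
Joint ranges: [-2.86, 2.86], [-0.3, 2.09], [-1.38, 1.24], [0.06, 2.45], [-1.56, 4.7], [0.09, 2.05], [-2.69, 2.69]. Speed limits (rad/s): [2.57, 2.57, 3.14, 3.14, 3.14, 3.14, 3.14].

## Interface

Orientations are given as a rotation vector (axis times angle).
In Python, from bench import ctrl gives the robot as it stands.
- The arm moves only by the tool send_rows, never from a script. Its argument "steps" is a list of rows, each an object of numbers: "tx", "ty", "tz": the shift along the tool's x, y, z in units of 60 mm (1.0 is 60 mm); "turn": the turn about the tool's z in units of 8 degrees (1.0 is 8 degrees); "grip": the opening, from 0 (shut) to 1 (fully open). A call has 1 to 12 rows; each row shifts and turns the commanded pose from where the row before left it, along the tool's axes as they then stand; what a row does not reach is not made up. A row lasts 1/8 s, in which the tool goes at most 62.5 mm and 10.7 degrees, less where a joint would pass 70% of its speed; a pose out of reach is approached as far as the arm can. A call is refused whole if a number of a shift passes 1 or a number of a turn 1, either way. A call with a gripper value outside its range is refused whole. The fingers move at their own pace and stop on an object; "newtons" is the grip in N (left out, the last holds). Time passes only in rows, so rows that do not move let the fingers close. It gives the time, the measured TCP pose, the force, the opening and the grip force at its end, in the units of the state.
- ctrl.get_state(): the state, without advancing time (a new reading comes with each control period).
- ctrl.get_image(name): name is "scene" or "top" or "wrist"; returns a dict with "pixels" (420x560x3 uint8, red, green, blue), "K" (3x3 intrinsics, pixels), "dist" ([k1, k2, p1, p2, k3] as OpenCV has them; the pictures are not rectified), "cam_to_world" (4x4, takes a point from camera to world coordinates); the wrist camera has in their place "T_tool_cam" (4x4, takes a point from camera to tool coordinates, whose origin is the TCP and whose axes are the flange's). Camera axes: x right, y down, z forward; pixel columns grow to the right and rows downward; lengths in m; the calibration is good to about 2 mm. A picture is of the moment at which its call begins: read the wrist's pose just before it. There is no depth.
- ctrl.close_job(): hands the job in; it is judged then, once.
The state is a dict: "time": time; "joint_positions": joint angles; "qd": joint speeds; "joint_torque": joint torques, N m; "position": TCP position; "tool_rot": TCP orientation; "ft_force": force on the tool from outside, world axes, zero at the start; "torque": the same for the moment, N m; "grip_width": opening from 0.0 (shut) to 1.0 (fully open); "grip_force": force on a finger pad.
Only numpy, scipy, OpenCV 4.12 (cv2) and the standard library are available. Lean on these libraries where they do the work, as an engineer would, in place of code of your own. Each camera call takes 0.05 s, during which the arm holds its last target. There are 200 camera calls.

## Working session

There is one attempt and no reset: what is moved stays moved. The work goes in short steps, Python scripts to look and compute and a tool call to move; the robot and the scene stay as the last step left them, time stands still between calls to the robot, and variables do not carry over. Pictures are saved under pics/ and viewed, at most 11 in all, crops included, and the job is handed in when it is done.

Besides the shell and the picture viewer there is one more tool, called after ">>>" as name(argument=value, ...) on one line, values as JSON. send_rows: Moves the arm, as the interface text tells. Its arguments: {"type":"object","properties":{"steps":{"type":"array"},"newtons":{"type":"number"}},"required":["steps"]}

```bash
mkdir -p pics; ls; cat > h.py <<'E'
import numpy as np, cv2
from scipy.spatial.transform import Rotation as R
from bench import ctrl
def save(n,f):
    s=ctrl.get_state(); im=ctrl.get_image(n); cv2.imwrite('pics/'+f+'.png',im['pixels'][:,:,::-1])
    T=im['cam_to_world'] if 'cam_to_world' in im else None
    if T is None:
        W=np.eye(4);W[:3,:3]=R.from_rotvec(s['tool_rot']).as_matrix();W[:3,3]=s['position'];T=W@im['T_tool_cam']
    np.savez('pics/'+f+'.npz',px=im['pixels'],K=im['K'],d=im['dist'],T=T); return im
def load(f): return np.load('pics/'+f+'.npz')
def ray(v,uv):
    p=cv2.undistortPoints(np.array(uv,float).reshape(-1,1,2),np.array(v['K']),np.array(v['d'])).reshape(-1,2)
    r=np.c_[p,np.ones(len(p))]@v['T'][:3,:3].T; return v['T'][:3,3],r
def plane(v,uv,z):
    o,r=ray(v,uv); return o+r*((z-o[2])/r[:,2])[:,None]
def proj(v,P):
    T=np.linalg.inv(v['T']);P=np.atleast_2d(P).astype(float)
    return cv2.projectPoints(P,cv2.Rodrigues(T[:3,:3])[0],T[:3,3],np.array(v['K']),np.array(v['d']))[0].reshape(-1,2)
E
python3 - <<'E'
from h import *
for n in('scene','top','wrist'): save(n,n+'0')
for n in('scene','top','wrist'): print(n,load(n+'0')['T'].round(3).tolist(),load(n+'0')['K'].round(0).tolist())
print(ctrl.get_state())
E
```

```text
pics
scene [[-0.906, 0.36, -0.223, 0.761], [0.423, 0.773, -0.472, 0.639], [0.002, -0.522, -0.853, 1.068], [0.0, 0.0, 0.0, 1.0]] [[402.0, 0.0, 280.0], [0.0, 402.0, 215.0], [0.0, 0.0, 1.0]]
top [[0.012, -0.986, 0.166, 0.239], [-1.0, -0.014, -0.007, 0.119], [0.01, -0.166, -0.986, 1.84], [0.0, 0.0, 0.0, 1.0]] [[503.0, 0.0, 282.0], [0.0, 503.0, 208.0], [0.0, 0.0, 1.0]]
wrist [[0.329, 0.911, 0.25, 0.145], [0.944, -0.317, -0.091, 0.638], [-0.003, 0.266, -0.964, 0.383], [0.0, 0.0, 0.0, 1.0]] [[347.0, 0.0, 282.0], [0.0, 347.0, 210.0], [0.0, 0.0, 1.0]]
{'time': 0.15, 'joint_positions': array([-1.22186509,  0.32166678, -0.07008619,  1.45140802,  0.0226229 ,
        1.3707986 , -0.05686654]), 'qd': array([ 2.55267207e-04, -1.84097165e-03, -4.32001096e-05, -1.93443710e-03,
       -2.01431310e-03, -8.38806075e-04,  2.38980435e-04]), 'joint_torque': array([ 2.02550586e-05, -4.91796613e+01, -4.04583849e-01, -3.12875855e+01,
       -6.39881822e-02,  4.04247735e-02,  1.06590551e-04]), 'position': array([0.21351315, 0.61350402, 0.23569699]), 'tool_rot': array([-5.23375355e-01, -3.09754591e+00,  2.33668046e-03]), 'ft_force': array([ 0.18538358, -0.78324621,  0.42722491]), 'torque': array([ 0.03239681, -0.00150403, -0.02144463]), 'grip_force': 0.0, 'grip_width': 1.0004687650224748}
```

View pics/scene0.png

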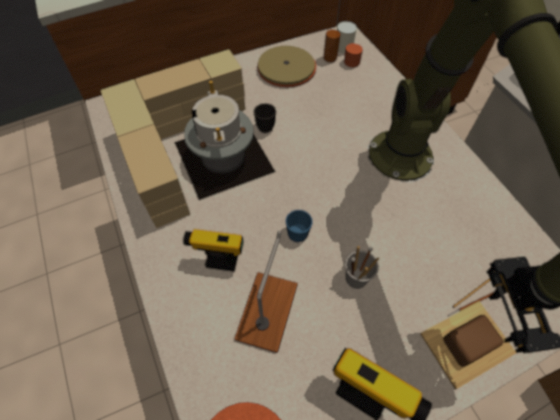

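View pics/top0.png

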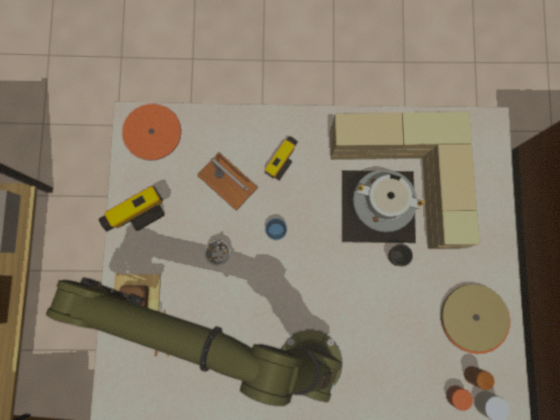

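The scene view shows the flask and bricks at about (215,120), the small gun at (215,245), and the stand at (268,310). In the top view the wheel is at (390,195) with the black patch at about (395,177) facing away. The small gun is at (281,158), pointing up and right, and the stand is at (228,180). The larger gun at (133,207) is a decoy.

```bash
python3 - <<'E'
from h import *
t=load('top0')['px'][110:270,190:480,::-1]; s=load('scene0')['px'][70:360,90:330,::-1]
cv2.imwrite('pics/cropt.png',cv2.resize(t,None,fx=2.75,fy=2.75,interpolation=cv2.INTER_CUBIC))
cv2.imwrite('pics/crops.png',cv2.resize(s,None,fx=2.05,fy=2.05,interpolation=cv2.INTER_CUBIC))
E
```

```text
(no output)
```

View pics/cropt.png

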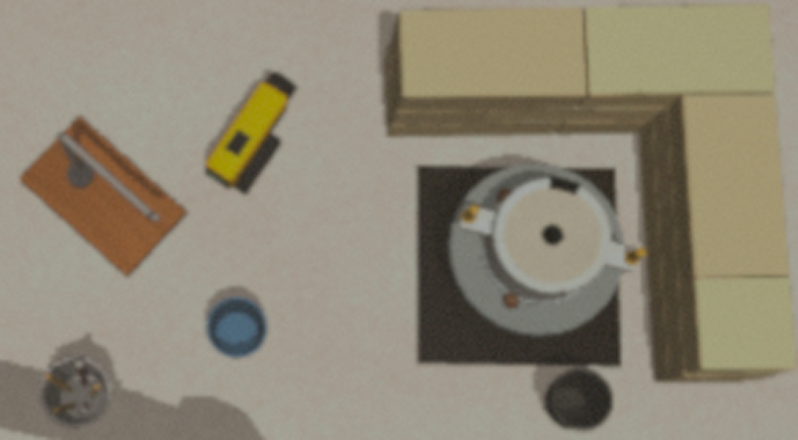

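View pics/crops.png

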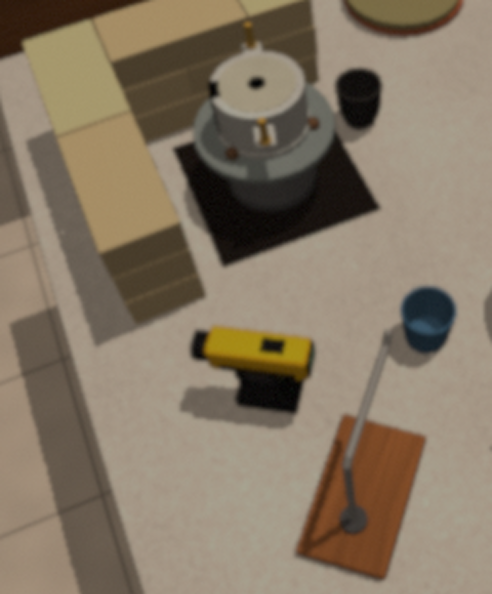

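```bash
python3 - <<'E'
from h import *
t,s=load('top0'),load('scene0')
ct=lambda a:np.array(a,float)/2.75+[190,110]
cs=lambda a:np.array(a,float)/2.05+[90,70]
def tri(a,b):
    o1,r1=ray(t,ct(a));o2,r2=ray(s,cs(b));r1=r1[0];r2=r2[0]
    A=np.c_[r1,-r2];k=np.linalg.lstsq(A,o2-o1,rcond=None)[0]
    p,q=o1+k[0]*r1,o2+k[1]*r2;return ((p+q)/2).round(4),np.linalg.norm(p-q).round(4)
for n,a,b in[('hole',(552,234),(256,83)),('pinL',(470,212),(263,122)),('pinR',(642,252),(247,25)),('posttop',(65,138),(348,463)),('tip',(153,215),(388,338)),('postbase',(80,178),(352,520))]: print(n,tri(a,b))
print('hole z.215',plane(t,ct((552,234)),.215),plane(s,cs((256,83)),.215))
print('patch top',plane(t,ct((566,186)),.215),plane(s,cs((214,90)),.215))
print('gun')
for v,n in((t,'top0'),(s,'scene0')):
    h=cv2.cvtColor(v['px'],cv2.COLOR_RGB2HSV);m=cv2.inRange(h,(22,150,80),(34,255,255))
    k,l,st,c=cv2.connectedComponentsWithStats(m)
    for i in range(1,k):
        if st[i,4]>80:
            q=cv2.minAreaRect(np.argwhere(l==i)[:,::-1].astype(np.float32)); print(n,st[i],c[i],q); print(plane(v,cv2.boxPoints(q),.146).round(3).tolist())
print('wood foot', plane(t,ct([(78,116),(187,212),(128,276),(21,180)]),.018).round(4).tolist(),plane(s,cs([(345,416),(425,436),(383,577),(297,556)]),.018).round(4).tolist())
print('cup',plane(t,ct((237,325)),.075),'buck',plane(t,ct((76,390)),.09),'cru',plane(t,ct((578,398)),.085))
print('bricks inner top',plane(t,ct([(402,96),(684,96),(697,370),(402,11),(772,92)]),.192))
E
```

```text
hole (array([ 0.5584, -0.2503,  0.2121]), np.float64(0.0024))
pinL (array([ 0.5801, -0.1494,  0.2359]), np.float64(0.0003))
pinR (array([ 0.5338, -0.3502,  0.234 ]), np.float64(0.0026))
posttop (array([0.668 , 0.3366, 0.2117]), np.float64(0.0036))
tip (array([0.5691, 0.2267, 0.2371]), np.float64(0.0043))
postbase (array([0.6695, 0.34  , 0.0057]), np.float64(0.0027))
hole z.215 [[ 0.55889342 -0.25023018  0.215     ]] [[ 0.55817386 -0.2463714   0.215     ]]
patch top [[ 0.61784267 -0.26830596  0.215     ]] [[ 0.6182806  -0.25917905  0.215     ]]
gun
top0 [265 140  29  36 421] [279.64133017 157.25415677] ((279.4689636230469, 157.47885131835938), (12.280741691589355, 38.044010162353516), 34.2868766784668)
[[0.656, 0.171, 0.146], [0.769, 0.098, 0.146], [0.745, 0.062, 0.146], [0.632, 0.135, 0.146]]
top0 [105 187  54  40 852] [130.55633803 206.86971831] ((131.53846740722656, 206.6923065185547), (17.612930297851562, 55.81562423706055), 60.2551155090332)
[[0.497, 0.709, 0.146], [0.595, 0.553, 0.146], [0.543, 0.521, 0.146], [0.446, 0.677, 0.146]]
scene0 [190 230  52  17 583] [214.45797599 238.
[... 310 characters left out ...]
9.59458923339844, 24.365936279296875), 31.429563522338867)
[[0.575, 0.54, 0.146], [0.528, 0.512, 0.146], [0.428, 0.672, 0.146], [0.476, 0.695, 0.146]]
wood foot [[0.7516, 0.3447, 0.018], [0.6209, 0.1945, 0.018], [0.5328, 0.2712, 0.018], [0.6615, 0.4183, 0.018]] [[0.6218, 0.2057, 0.018], [0.535, 0.2785, 0.018], [0.6657, 0.425, 0.018], [0.7533, 0.3557, 0.018]]
cup [[0.46182565 0.12497396 0.075     ]] buck [[0.37482338 0.32655262 0.09      ]] cru [[ 0.37373425 -0.30735315  0.085     ]]
bricks inner top [[ 0.73408461 -0.07473145  0.192     ]
 [ 0.73824456 -0.42063805  0.192     ]
 [ 0.40100331 -0.42306312  0.192     ]
 [ 0.84336288 -0.07513404  0.192     ]
 [ 0.74440101 -0.52777676  0.192     ]]
```

>>> send_rows(steps=[{"turn":1,"tz":-0.13,"grip":1},{"turn":1,"tz":-0.13,"grip":0.4},{"turn":1,"tz":-0.13,"grip":0.4},{"turn":1,"tz":-0.13,"grip":0.4},{"turn":1,"tz":-0.13,"grip":0.4},{"turn":1,"tz":-0.13,"grip":0.4},{"turn":1,"tz":-0.13,"grip":0.4},{"turn":1,"tz":-0.13,"grip":0.4},{"turn":1,"tz":-0.13,"grip":0.4},{"turn":1,"tz":-0.13,"grip":0.4},{"turn":0.5,"tz":-0.13,"grip":0.4}])

```text
validation failed for argument at $.st...
```

```bash
cat >> h.py <<'E'
def go(p,yaw=None):
    """shift to world point p in tool units, tool yaw (angle of tool y, deg)"""
    s=ctrl.get_state(); M=R.from_rotvec(s['tool_rot']).as_matrix(); y=np.degrees(np.arctan2(M[1,1],M[0,1]))
    u=M.T@(np.array(p)-s['position'])/.06
    print('t',round(s['time'],2),'pos',s['position'].round(4),'yaw',y.round(2),'tilt',M[:,2].round(3),'grip',round(s['grip_width'],3),'F',s['ft_force'].round(1))
    print('units',u.round(2),'turn units',None if yaw is None else round((y-yaw)/8,2),'mm',np.linalg.norm(u)*60)
E
python3 -c "
from h import *
go((.580,-.149,.30),-13)"
```

```text
t 0.15 pos [0.2135 0.6135 0.2357] yaw 70.82 tilt [-0.    -0.001 -1.   ] grip 1.0 F [ 0.2 -0.8  0.4]
units [ -9.94 -10.    -1.06] turn units 10.48 mm 848.445556435058
```

>>> send_rows(steps=[{"tx":0.0,"ty":0.0,"tz":-0.13,"turn":1.0,"grip":0.4}])

```text
time: 0.28
position: [0.2134, 0.6132, 0.2431]
tool_rot: [-0.744, -3.052, 0.004]
ft_force: [0.5, 0.3, 0.2]
grip_width: 0.953
grip_force: 0.0
```

All five keys are required.

>>> send_rows(steps=[{"tx":0,"ty":0,"tz":-0.13,"turn":1,"grip":0.4},{"tx":0,"ty":0,"tz":-0.13,"turn":1,"grip":0.4},{"tx":0,"ty":0,"tz":-0.13,"turn":1,"grip":0.4},{"tx":0,"ty":0,"tz":-0.13,"turn":1,"grip":0.4},{"tx":0,"ty":0,"tz":-0.13,"turn":1,"grip":0.4},{"tx":0,"ty":0,"tz":-0.13,"turn":1,"grip":0.4},{"tx":0,"ty":0,"tz":-0.13,"turn":1,"grip":0.4},{"tx":0,"ty":0,"tz":-0.13,"turn":1,"grip":0.4},{"tx":0,"ty":0,"tz":-0.13,"turn":1,"grip":0.4},{"tx":0,"ty":0,"tz":0,"turn":0.5,"grip":0.4},{"tx":0,"ty":0,"tz":0,"turn":0,"grip":0.4}])

```text
time: 1.65
position: [0.2135, 0.6138, 0.3142]
tool_rot: [2.461, 1.953, -0.001]
ft_force: [0.2, -0.4, -0.2]
grip_width: 0.4
grip_force: 0.0
```

```bash
python3 -c "
from h import *
go((.580,-.149,.30),-13)"
```

```text
t 1.65 pos [0.2135 0.6138 0.3142] yaw -13.13 tilt [-0.    -0.001 -1.   ] grip 0.4 F [ 0.2 -0.4 -0.2]
units [-10.99   8.84   0.24] turn units -0.02 mm 846.3866035724612
```

>>> send_rows(steps=[{"tx":-0.65,"ty":0.52,"tz":0,"turn":0,"grip":0.4},{"tx":-0.65,"ty":0.52,"tz":0,"turn":0,"grip":0.4},{"tx":-0.65,"ty":0.52,"tz":0,"turn":0,"grip":0.4},{"tx":-0.65,"ty":0.52,"tz":0,"turn":0,"grip":0.4},{"tx":-0.65,"ty":0.52,"tz":0,"turn":0,"grip":0.4},{"tx":-0.65,"ty":0.52,"tz":0,"turn":0,"grip":0.4},{"tx":-0.65,"ty":0.52,"tz":0,"turn":0,"grip":0.4},{"tx":-0.65,"ty":0.52,"tz":0,"turn":0,"grip":0.4},{"tx":-0.65,"ty":0.52,"tz":0,"turn":0,"grip":0.4},{"tx":-0.65,"ty":0.52,"tz":0,"turn":0,"grip":0.4},{"tx":-0.65,"ty":0.52,"tz":0,"turn":0,"grip":0.4},{"tx":-0.65,"ty":0.52,"tz":0,"turn":0,"grip":0.4}])

```text
time: 3.15
position: [0.4718, 0.0713, 0.3145]
tool_rot: [-2.46, -1.954, -0.001]
ft_force: [0.6, -0.3, -0.1]
grip_width: 0.399
grip_force: 0.0
```

>>> send_rows(steps=[{"tx":-0.65,"ty":0.52,"tz":0.05,"turn":0,"grip":0.4},{"tx":-0.65,"ty":0.52,"tz":0.05,"turn":0,"grip":0.4},{"tx":-0.65,"ty":0.52,"tz":0.05,"turn":0,"grip":0.4},{"tx":-0.65,"ty":0.52,"tz":0.05,"turn":0,"grip":0.4},{"tx":0,"ty":0,"tz":0,"turn":0,"grip":0.4}])

```text
time: 3.78
position: [0.5571, -0.1122, 0.3018]
tool_rot: [2.466, 1.943, -0.006]
ft_force: [0.3, -0.5, -0.9]
grip_width: 0.398
grip_force: 0.0
```

```bash
python3 -c "
from h import *
go((.580,-.149,.222),-13)
save('wrist','w1')"
```

```text
t 3.77 pos [ 0.5571 -0.1122  0.3018] yaw -13.54 tilt [-0.001 -0.004 -1.   ] grip 0.398 F [ 0.3 -0.5 -0.9]
units [-0.5   0.52  1.33] turn units -0.07 mm 90.83295496024635
```

View pics/w1.png

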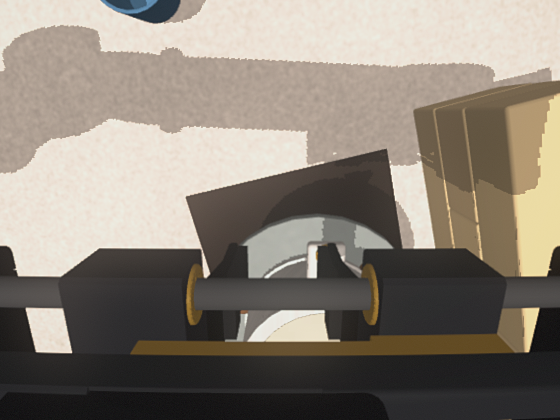

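The wrist view shows the left ear at (320,252), still to the side of the jaws as planned. Next I shift across and go down around the pin.

>>> send_rows(steps=[{"tx":-0.53,"ty":0.53,"tz":0,"turn":0,"grip":0.4},{"tx":0,"ty":0,"tz":0,"turn":0,"grip":0.4},{"tx":0,"ty":0,"tz":0.4,"turn":0,"grip":0.4}])

```text
time: 4.2
position: [0.5819, -0.1445, 0.2797]
tool_rot: [2.459, 1.953, 0.004]
ft_force: [-0.5, -0.2, -0.3]
grip_width: 0.401
grip_force: 0.0
```

```bash
python3 - <<'E'
from h import *
go((.581,-.151,.222),-13)
save('wrist','w2');save('top','t2')
w=load('w2');t=load('t2')['px'][130:260,320:460,::-1]
a=cv2.resize(t,None,fx=4,fy=4,interpolation=cv2.INTER_CUBIC)
b=w['px'][180:380,160:430,::-1]
print(proj(w,[[.581,-.151,.242],[.581,-.151,.2]]))
c=np.zeros((520,800,3),np.uint8);c[:, :400]=cv2.resize(a,(400,371))[0:1].repeat(520,0)*0
c[:371,:400]=cv2.resize(a,(400,371));c[:296,400:]=cv2.resize(b,(400,296));cv2.imwrite('pics/c2.png',c)
E
```

```text
t 4.2 pos [ 0.5819 -0.1445  0.2797] yaw -13.07 tilt [ 0.003  0.001 -1.   ] grip 0.401 F [-0.5 -0.2 -0.3]
units [-0.11  0.01  0.96] turn units -0.01 mm 58.041626263410976
[[283.24161582 256.75914567]
 [282.8538191  232.80198509]]
```

View pics/c2.png

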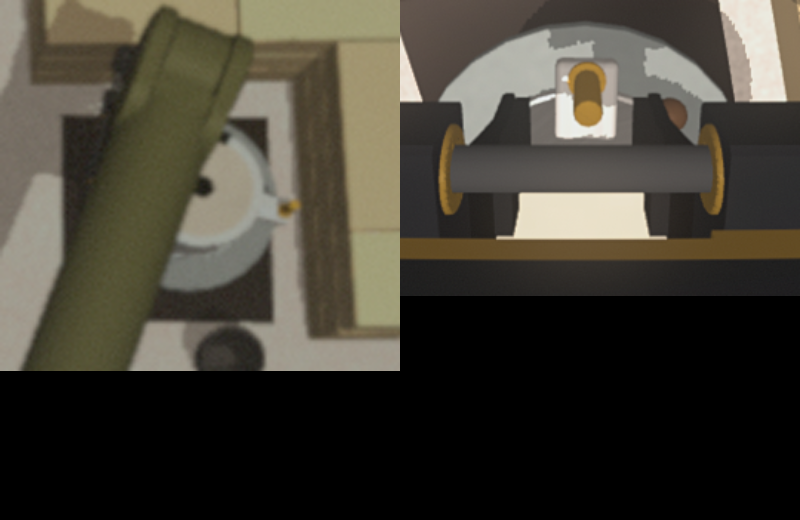

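The pin shows centred between the fingers, with its top at wrist pixel (286,256) against a predicted (283,257). I'll go down around it and start the arc.

>>> send_rows(steps=[{"tx":-0.1,"ty":0.02,"tz":0.3,"turn":0,"grip":0.4},{"tx":0,"ty":0,"tz":0.3,"turn":0,"grip":0.4},{"tx":0,"ty":0,"tz":0.3,"turn":0,"grip":0.4},{"tx":0,"ty":0,"tz":0.05,"turn":0,"grip":0.25},{"tx":0,"ty":0,"tz":0,"turn":0,"grip":0.25}])

```text
time: 4.92
position: [0.5809, -0.1517, 0.2215]
tool_rot: [-2.462, -1.952, 0.0]
ft_force: [0.5, -0.8, 0.6]
grip_width: 0.285
grip_force: 0.0
```

>>> send_rows(steps=[{"tx":-0.004,"ty":-0.116,"tz":0,"turn":-0.5,"grip":0.25},{"tx":-0.004,"ty":-0.116,"tz":0,"turn":-0.5,"grip":0.25},{"tx":-0.004,"ty":-0.116,"tz":0,"turn":-0.5,"grip":0.25},{"tx":-0.004,"ty":-0.116,"tz":0,"turn":-0.5,"grip":0.25},{"tx":-0.004,"ty":-0.116,"tz":0,"turn":-0.5,"grip":0.25},{"tx":-0.004,"ty":-0.116,"tz":0,"turn":-0.5,"grip":0.25},{"tx":-0.004,"ty":-0.116,"tz":0,"turn":-0.5,"grip":0.25},{"tx":-0.004,"ty":-0.116,"tz":0,"turn":-0.5,"grip":0.25}])

```text
time: 5.92
position: [0.5265, -0.1547, 0.2224]
tool_rot: [1.824, 2.555, 0.002]
ft_force: [0.4, 0.3, -0.7]
grip_width: 0.252
grip_force: 0.4
```

```bash
python3 - <<'E'
from h import *
M=R.from_rotvec(ctrl.get_state()['tool_rot']).as_matrix()
p=ctrl.get_state()['position'][:2]-[.5585,-.249]; print('r',np.hypot(*p),'ang',np.degrees(np.arctan2(p[1],p[0])))
go((.581,-.151,.222),90)
E
```

```text
r 0.09960975813048248 ang 108.71912783069598
t 5.92 pos [ 0.5265 -0.1547  0.2224] yaw 18.95 tilt [ 0.002  0.    -1.   ] grip 0.252 F [ 0.4  0.3 -0.7]
units [-0.24  0.88  0.01] turn units -8.88 mm 54.59218782640473
```

>>> send_rows(steps=[{"tx":-0.004,"ty":-0.116,"tz":0,"turn":-0.5,"grip":0.25},{"tx":-0.004,"ty":-0.116,"tz":0,"turn":-0.5,"grip":0.25},{"tx":-0.004,"ty":-0.116,"tz":0,"turn":-0.5,"grip":0.25},{"tx":-0.004,"ty":-0.116,"tz":0,"turn":-0.5,"grip":0.25},{"tx":-0.004,"ty":-0.116,"tz":0,"turn":-0.5,"grip":0.25},{"tx":-0.004,"ty":-0.116,"tz":0,"turn":-0.5,"grip":0.25},{"tx":-0.004,"ty":-0.116,"tz":0,"turn":-0.5,"grip":0.25},{"tx":-0.004,"ty":-0.116,"tz":0,"turn":-0.5,"grip":0.25},{"tx":-0.004,"ty":-0.116,"tz":0,"turn":-0.5,"grip":0.25},{"tx":-0.004,"ty":-0.116,"tz":0,"turn":-0.5,"grip":0.25}])

```text
time: 7.18
position: [0.4734, -0.1975, 0.2225]
tool_rot: [0.84, 3.025, 0.002]
ft_force: [0.5, 0.5, -0.6]
grip_width: 0.256
grip_force: 0.4
```

```bash
python3 - <<'E'
from h import *
s=ctrl.get_state();p=s['position'][:2]-[.5585,-.249]; print('r',np.hypot(*p),'ang',np.degrees(np.arctan2(p[1],p[0])),s['joint_positions'].round(2))
go((.581,-.151,.222),90)
E
```

```text
r 0.09946472742271355 ang 148.80766410144585 [-0.49  0.02  0.86  1.83 -0.02  1.29  1.4 ]
t 7.17 pos [ 0.4734 -0.1975  0.2225] yaw 58.94 tilt [ 0.002  0.    -1.   ] grip 0.256 F [ 0.5  0.5 -0.6]
units [-1.14  1.59  0.01] turn units -3.88 mm 117.20003126842207
```

>>> send_rows(steps=[{"tx":-0.004,"ty":-0.116,"tz":0,"turn":-0.5,"grip":0.25},{"tx":-0.004,"ty":-0.116,"tz":0,"turn":-0.5,"grip":0.25},{"tx":-0.004,"ty":-0.116,"tz":0,"turn":-0.5,"grip":0.25},{"tx":-0.004,"ty":-0.116,"tz":0,"turn":-0.5,"grip":0.25},{"tx":-0.004,"ty":-0.116,"tz":0,"turn":-0.5,"grip":0.25},{"tx":-0.004,"ty":-0.116,"tz":0,"turn":-0.5,"grip":0.25},{"tx":-0.004,"ty":-0.116,"tz":0,"turn":-0.5,"grip":0.25},{"tx":-0.004,"ty":-0.116,"tz":0,"turn":-0.5,"grip":0.25},{"tx":-0.002,"ty":-0.06,"tz":0,"turn":-0.25,"grip":0.25},{"tx":0,"ty":0,"tz":0,"turn":0,"grip":0.25}])

```text
time: 8.43
position: [0.4587, -0.2546, 0.2223]
tool_rot: [-0.075, 3.139, -0.001]
ft_force: [0.6, 0.4, -0.5]
grip_width: 0.249
grip_force: 0.0
```

>>> send_rows(steps=[{"tx":0,"ty":0.07,"tz":0,"turn":0,"grip":0.25},{"tx":0,"ty":0,"tz":0,"turn":0,"grip":0.4},{"tx":0,"ty":0,"tz":-0.4,"turn":0,"grip":0.4},{"tx":0,"ty":0,"tz":-0.4,"turn":0,"grip":0.4},{"tx":0,"ty":0,"tz":-0.4,"turn":0,"grip":1},{"tx":0,"ty":0,"tz":-0.4,"turn":0,"grip":1}])

```text
time: 9.18
position: [0.4582, -0.2496, 0.3184]
tool_rot: [-0.077, 3.14, 0.0]
ft_force: [-0.3, 0.2, 0.5]
grip_width: 0.548
grip_force: 0.0
```

```bash
python3 - <<'E'
from h import *
go((.70,.117,.30),57)
E
```

```text
t 9.18 pos [ 0.4582 -0.2496  0.3184] yaw 92.82 tilt [ 0.  0. -1.] grip 0.548 F [-0.3  0.2  0.5]
units [-4.33  5.9   0.31] turn units 4.48 mm 439.49300436180874
```

>>> send_rows(steps=[{"tx":0,"ty":0,"tz":-0.1,"turn":0.9,"grip":1},{"tx":0,"ty":0,"tz":-0.1,"turn":0.9,"grip":1},{"tx":0,"ty":0,"tz":0,"turn":0.9,"grip":1},{"tx":0,"ty":0,"tz":0,"turn":0.9,"grip":1},{"tx":0,"ty":0,"tz":0,"turn":0.9,"grip":1}])

```text
time: 9.8
position: [0.4583, -0.2496, 0.3296]
tool_rot: [0.903, 3.009, 0.0]
ft_force: [-0.6, 0.2, 0.2]
grip_width: 0.992
grip_force: 0.0
```

>>> send_rows(steps=[{"tx":0.1,"ty":0.8,"tz":0,"turn":0,"grip":1},{"tx":0.1,"ty":0.8,"tz":0,"turn":0,"grip":1},{"tx":0.1,"ty":0.8,"tz":0,"turn":0,"grip":1},{"tx":0.1,"ty":0.8,"tz":0,"turn":0,"grip":1},{"tx":0.1,"ty":0.8,"tz":0,"turn":0,"grip":1},{"tx":0.1,"ty":0.8,"tz":0,"turn":0,"grip":1},{"tx":0.1,"ty":0.8,"tz":0,"turn":0,"grip":1},{"tx":0.1,"ty":0.8,"tz":0,"turn":0,"grip":1},{"tx":0.1,"ty":0.8,"tz":0,"turn":0,"grip":1},{"tx":0,"ty":0,"tz":0,"turn":0,"grip":1}])

```text
time: 11.05
position: [0.6496, 0.1477, 0.3275]
tool_rot: [-0.884, -3.012, 0.0]
ft_force: [0.0, -1.2, -0.3]
grip_width: 0.999
grip_force: 0.0
```

```bash
python3 - <<'E'
from h import *
go((.70,.117,.30),57)
save('wrist','w3');save('top','t3');save('scene','s3')
w=load('w3')['px'][:,:,::-1]
c=np.zeros((600,800,3),np.uint8);c[:315,:420]=cv2.resize(w,(420,315))
c[:315,420:]=cv2.resize(load('t3')['px'][130:260,320:477,::-1],(380,315),interpolation=2)
c[315:,:400]=cv2.resize(load('s3')['px'][70:213,160:360,::-1],(400,285),interpolation=2)
c[315:,400:]=cv2.resize(load('s3')['px'][150:363,160:459,::-1],(400,285),interpolation=2)
cv2.imwrite('pics/c3.png',c)
E
```

```text
t 11.05 pos [0.6496 0.1477 0.3275] yaw 57.27 tilt [-0.002  0.001 -1.   ] grip 0.999 F [ 0.  -1.2 -0.3]
units [-0.98  0.02  0.46] turn units 0.03 mm 65.07159284533661
```

View pics/c3.png

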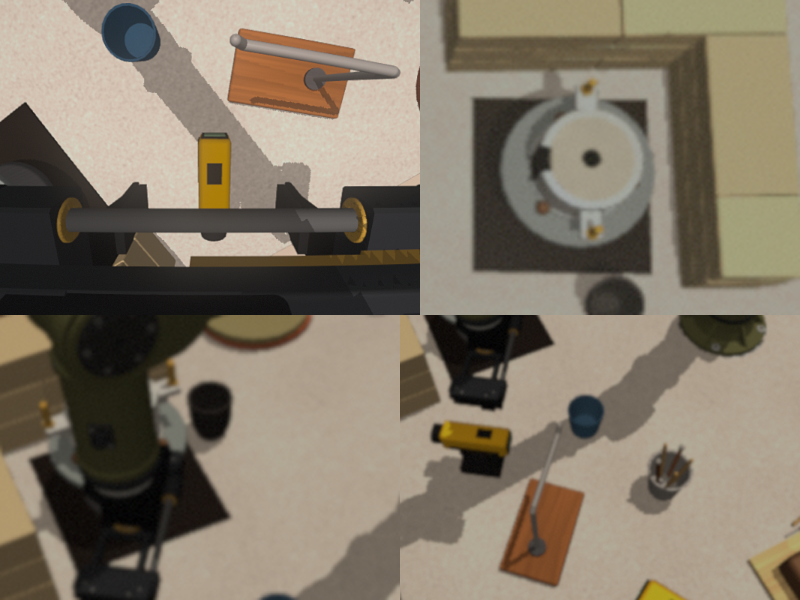

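The patch now faces the robot's left: in the top view it lies left of the hole, with the pins at about (390,166) and (391,225). In the wrist view the barrel lies straight between the fingers, and the hook arm shows from (315,53) to (527,96).

```bash
python3 - <<'E'
from h import *
t=load('t3');w=load('w3')
f=lambda a:np.array(a,float)/2.42+[320,130]
for z,a in((.242,[(421+0,0)]),):pass
P=plane(t,f([(589-420,87),(593-420,231)]),.242);d=P[0]-P[1];print('pins',P,d, 'b->? angle',np.degrees(np.arctan2(d[1],d[0])),P.mean(0))
print('hole',plane(t,f((591-420,158)),.215),'patch rim',plane(t,f((538-420,160)),.215))
m=cv2.inRange(cv2.cvtColor(t['px'],cv2.COLOR_RGB2HSV),(10,110,60),(25,255,255))[130:260,355:425];print(np.argwhere(m>0)[:,::-1].tolist()[:0])
k,l,st,c=cv2.connectedComponentsWithStats(m);print([(st[i,4],(c[i]+[355,130]).round(1)) for i in range(1,k) if st[i,4]>3])
h=cv2.cvtColor(w['px'],cv2.COLOR_RGB2HSV);m=cv2.inRange(h,(20,150,90),(34,255,255))
k,l,st,c=cv2.connectedComponentsWithStats(m)
i=max(range(1,k),key=lambda i:st[i,4]*(st[i,0]<400));print(st[i])
ys=range(st[i,1]+8,st[i,1]+st[i,3]-8,4)
e=[]
for y in ys:
    x=np.where(l[y]==i)[0]; a,b=plane(w,[(x[0]-.5,y),(x[-1]+.5,y)],.146); e.append((a+b)/2); 
    if y in (ys[0],ys[-1]): print(a,b,np.linalg.norm(a-b))
e=np.array(e);q=np.polyfit(e[:,0],e[:,1],1);print('heading',np.degrees(np.arctan(q[0])),'y=',q)
x=np.where(l[st[i,1]:st[i,1]+3]==i)[1].mean();r=plane(w,[(x,st[i,1])],.146);print('rear',r)
u=np.array([1,q[0],0])/np.hypot(1,q[0]);print('origin if rear at -67.5',r+u*.0675)
A=plane(w,[(315,53),(527,96)],.23);print('arm tip,post',A,np.degrees(np.arctan2(*(A[1]-A[0])[[1,0]])),np.linalg.norm(A[1]-A[0]));print('tip top z.25',plane(w,[(313,53)],.25))
print('postbase',plane(w,[(420,104)],.018))
E
```

```text
pins [[ 0.65033221 -0.24334415  0.242     ]
 [ 0.45471039 -0.24418763  0.242     ]] [0.19562183 0.00084348 0.        ] b->? angle 0.24704654669244475 [ 0.5525213  -0.24376589  0.242     ]
hole [[ 0.55822687 -0.24999855  0.215     ]] patch rim [[ 0.55448749 -0.17817935  0.215     ]]
[]
[(np.int32(20), array([389.3, 165.5])), (np.int32(8), array([370. , 215.1])), (np.int32(17), array([391.5, 225.5]))]
[ 265  185   43   93 3194]
[0.64045835 0.13250923 0.146     ] [0.66304141 0.16763699 0.146     ] 0.04176067054020239
[0.70798543 0.08897389 0.146     ] [0.72977182 0.12288824 0.146     ] 0.040309174094256495
heading -32.97118042307195 y= [-0.6486927   0.57262796]
rear [[0.64465467 0.15364116 0.146     ]]
origin if rear at -67.5 [[0.70128342 0.1169065  0.146     ]]
arm tip,post [[0.56659528 0.22629218 0.23      ]
 [0.66762677 0.33617525 0.23      ]] 47.40315694768219 0.1492704001641217
tip top z.25 [[0.567758   0.22205545 0.25      ]]
postbase [[0.67067196 0.34191429 0.018     ]]
```

>>> send_rows(steps=[{"tx":-0.5,"ty":0.02,"tz":0.3,"turn":0,"grip":1},{"tx":-0.49,"ty":0.02,"tz":0.3,"turn":0,"grip":1},{"tx":0,"ty":0,"tz":0.4,"turn":0,"grip":1},{"tx":0,"ty":0,"tz":0.3,"turn":0,"grip":1},{"tx":0,"ty":0,"tz":0,"turn":0,"grip":1}])

```text
time: 11.82
position: [0.6994, 0.1105, 0.2504]
tool_rot: [-0.897, -3.008, 0.001]
ft_force: [-0.4, -0.4, 1.0]
grip_width: 1.002
grip_force: 0.0
```

```bash
python3 - <<'E'
from h import *
go((.7005,.1172,.120),57)
E
```

```text
t 11.82 pos [0.6994 0.1105 0.2504] yaw 56.78 tilt [-0.002  0.    -1.   ] grip 1.002 F [-0.4 -0.4  1. ]
units [0.04 0.11 2.17] turn units -0.03 mm 130.60879644293036
```

>>> send_rows(steps=[{"tx":0.04,"ty":0.11,"tz":0.3,"turn":0,"grip":1},{"tx":0,"ty":0,"tz":0.4,"turn":0,"grip":1},{"tx":0,"ty":0,"tz":0.4,"turn":0,"grip":1},{"tx":0,"ty":0,"tz":0.4,"turn":0,"grip":1},{"tx":0,"ty":0,"tz":0.4,"turn":0,"grip":1},{"tx":0,"ty":0,"tz":0.27,"turn":0,"grip":1},{"tx":0,"ty":0,"tz":0,"turn":0,"grip":1}])

```text
time: 12.7
position: [0.7013, 0.1182, 0.12]
tool_rot: [-0.896, -3.009, 0.001]
ft_force: [-0.5, 0.1, 0.7]
grip_width: 0.998
grip_force: 0.0
```

```bash
python3 - <<'E'
from h import *
go((.7005,.1172,.120),57)
E
```

```text
t 12.7 pos [0.7013 0.1182 0.12  ] yaw 56.85 tilt [-0.002 -0.    -1.   ] grip 0.998 F [-0.5  0.1  0.7]
units [ 0.   -0.02  0.  ] turn units -0.02 mm 1.3313031861310776
```

>>> send_rows(steps=[{"tx":0,"ty":0,"tz":0,"turn":0,"grip":0.4},{"tx":0,"ty":0,"tz":0,"turn":0,"grip":0.4},{"tx":0,"ty":0,"tz":0,"turn":0,"grip":0.4},{"tx":0,"ty":0,"tz":0,"turn":0,"grip":0.4},{"tx":0,"ty":0,"tz":0,"turn":0,"grip":0.4}], newtons=30)

```text
time: 13.32
position: [0.7022, 0.1178, 0.1215]
tool_rot: [0.897, 3.011, 0.0]
ft_force: [0.5, 0.7, 0.3]
grip_width: 0.519
grip_force: 0.0
```

```bash
python3 - <<'E'
from h import *
go((.7005,.1172,.120),57);print(ctrl.get_state()['grip_force'])
E
```

```text
t 13.32 pos [0.7022 0.1178 0.1215] yaw 56.82 tilt [ 0.  0. -1.] grip 0.519 F [0.5 0.7 0.3]
units [ 0.02 -0.02  0.03] turn units -0.02 mm 2.3298447371919337
0.0
```

>>> send_rows(steps=[{"tx":0,"ty":0,"tz":0,"turn":0,"grip":0.2},{"tx":0,"ty":0,"tz":0,"turn":0,"grip":0.2},{"tx":0,"ty":0,"tz":0,"turn":0,"grip":0.2}], newtons=30)

```text
time: 13.7
position: [0.7022, 0.1177, 0.1215]
tool_rot: [0.897, 3.011, 0.0]
ft_force: [-0.3, -0.4, 0.3]
grip_width: 0.504
grip_force: 30.0
```

>>> send_rows(steps=[{"tx":0,"ty":0,"tz":-0.2,"turn":0,"grip":0.2},{"tx":0,"ty":0,"tz":-0.3,"turn":0,"grip":0.2},{"tx":0,"ty":0,"tz":-0.4,"turn":0,"grip":0.2},{"tx":0,"ty":0,"tz":0,"turn":0,"grip":0.2},{"tx":0,"ty":0,"tz":0,"turn":0,"grip":0.2}])

```text
time: 14.32
position: [0.7018, 0.1177, 0.175]
tool_rot: [-0.897, -3.01, 0.0]
ft_force: [-1.2, 0.2, -3.8]
grip_width: 0.504
grip_force: 30.0
```

```bash
python3 - <<'E'
from h import *
go((.558,.05,.175),0.5);print(ctrl.get_state()['grip_force'],ctrl.get_state()['torque'])
E
```

```text
t 14.32 pos [0.7018 0.1177 0.175 ] yaw 56.82 tilt [-0.001  0.    -1.   ] grip 0.504 F [-1.2  0.2 -3.8]
units [ 1.39 -2.26  0.  ] turn units 7.04 mm 158.940574983593
29.998515914194286 [-0.03269082 -0.00884235 -0.06938437]
```

>>> send_rows(steps=[{"tx":0,"ty":0,"tz":0,"turn":1,"grip":0.2},{"tx":0,"ty":0,"tz":0,"turn":1,"grip":0.2},{"tx":0,"ty":0,"tz":0,"turn":1,"grip":0.2},{"tx":0,"ty":0,"tz":0,"turn":1,"grip":0.2},{"tx":0,"ty":0,"tz":0,"turn":1,"grip":0.2},{"tx":0,"ty":0,"tz":0,"turn":1,"grip":0.2},{"tx":0,"ty":0,"tz":0,"turn":1,"grip":0.2}])

```text
time: 15.2
position: [0.7013, 0.1178, 0.1738]
tool_rot: [-2.21, -2.231, 0.003]
ft_force: [-0.1, -0.2, -3.8]
grip_width: 0.501
grip_force: 30.0
```

>>> send_rows(steps=[{"tx":-0.2,"ty":-0.4,"tz":0,"turn":0,"grip":0.2},{"tx":-0.2,"ty":-0.4,"tz":0,"turn":0,"grip":0.2},{"tx":-0.2,"ty":-0.4,"tz":0,"turn":0,"grip":0.2},{"tx":-0.2,"ty":-0.4,"tz":0,"turn":0,"grip":0.2},{"tx":-0.2,"ty":-0.4,"tz":0,"turn":0,"grip":0.2},{"tx":-0.2,"ty":-0.4,"tz":0,"turn":0,"grip":0.2},{"tx":0,"ty":0,"tz":0,"turn":0,"grip":0.2},{"tx":0,"ty":0,"tz":0,"turn":0,"grip":0.2}])

```text
time: 16.2
position: [0.5593, 0.0444, 0.1751]
tool_rot: [-2.205, -2.238, -0.001]
ft_force: [0.4, -0.0, -4.0]
grip_width: 0.502
grip_force: 30.0
```

```bash
python3 - <<'E'
from h import *
go((.5558,.0095,.1755),0.5)
save('scene','s4');save('top','t4');save('wrist','w4')
c=np.zeros((600,800,3),np.uint8)
c[:300,:420]=cv2.resize(load('w4')['px'][:,:,::-1],(420,300))
c[:300,420:]=cv2.resize(load('t4')['px'][130:252,300:455,::-1],(380,300),interpolation=2)
c[300:,:]=cv2.resize(load('s4')['px'][70:220,120:520,::-1],(800,300),interpolation=2)
cv2.imwrite('pics/c4.png',c)
E
```

```text
t 16.2 pos [0.5593 0.0444 0.1751] yaw 0.85 tilt [ 0.     0.001 -1.   ] grip 0.502 F [ 0.4 -0.  -4. ]
units [-0.58 -0.07 -0.01] turn units 0.04 mm 35.05893217829039
```

View pics/c4.png

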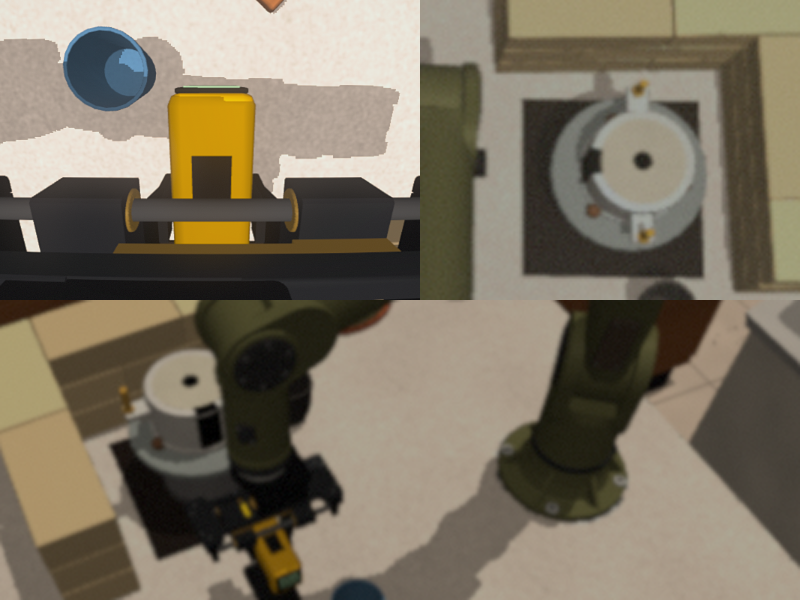

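```bash
python3 - <<'E'
from h import *
t=load('t4');s=load('s4')
f=lambda a:np.array(a,float)/2.455+[300,130]
print('lens front',plane(t,f([(487-420,162.5)]),.175+.02), plane(t,f([(487-420,162.5)]),.175),'patch rim outer',plane(t,f([(584-420,161)]),.215))
P=plane(t,f([(639-420,90),(644-420,234)]),.24);d=P[0]-P[1];print(np.degrees(np.arctan2(d[1],d[0])))
# patch dark mask in scene: corners
g=cv2.cvtColor(s['px'],cv2.COLOR_RGB2GRAY);
m=(g[115:152,212:236]<40).astype(np.uint8);k,l,st,c=cv2.connectedComponentsWithStats(m)
for i in range(1,k): print(st[i]+[212,115,0,0,0],c[i]+[212,115])
for ph in(88,90,92,94):
    e=np.array([np.cos(np.radians(ph)),np.sin(np.radians(ph)),0]);print(ph,proj(s,np.array([.558,-.249,.175])+.071*e).round(1),proj(t,np.array([.558,-.249,.215])+.071*e).round(1))
print('hole', proj(s,[.558,-.249,.215]),proj(t,[.558,-.249,.215]), f((642-420,161)),'patch t',f((584-420,161)))
E
```

```text
lens front [[ 0.55621287 -0.04397874  0.195     ]] [[ 0.56006519 -0.04595729  0.175     ]] patch rim outer [[ 0.55619077 -0.17178487  0.215     ]]
0.6441434539945176
[232 115   4  35  92] [234.         128.52173913]
[219 123  12  21 197] [224.34010152 133.02538071]
88 [[223.7 135.3]] [[368.7 194.3]]
90 [[224.5 135.1]] [[368.7 195.1]]
92 [[225.3 134.8]] [[368.7 195.8]]
94 [[226.1 134.5]] [[368.8 196.5]]
hole [[214.63289923 109.90664887]] [[390.35762448 195.35305768]] [390.42769857 195.58044807] patch t [366.80244399 195.58044807]
```

>>> send_rows(steps=[{"tx":-0.2,"ty":-0.05,"tz":-0.01,"turn":0.04,"grip":0.2},{"tx":-0.2,"ty":0,"tz":0,"turn":0,"grip":0.2},{"tx":-0.18,"ty":0,"tz":0,"turn":0,"grip":0.2},{"tx":0,"ty":0,"tz":0,"turn":0,"grip":0.2},{"tx":0,"ty":0,"tz":0,"turn":0,"grip":0.2},{"tx":0,"ty":0,"tz":0,"turn":0,"grip":0.2}])

```text
time: 17.1
position: [0.5566, 0.0095, 0.1759]
tool_rot: [-2.211, -2.232, -0.0]
ft_force: [0.6, 1.5, -3.0]
grip_width: 0.505
grip_force: 30.0
```

```bash
python3 - <<'E'
from h import *
go((.5558,.0095,.1755),0.5)
E
```

```text
t 17.1 pos [0.5566 0.0095 0.1759] yaw 0.55 tilt [ 0.  0. -1.] grip 0.505 F [ 0.6  1.5 -3. ]
units [ 0.   -0.01  0.01] turn units 0.01 mm 0.9103645695580134
```

Holding on target for 3 s.

>>> send_rows(steps=[{"tx":0,"ty":0,"tz":0,"turn":0,"grip":0.2},{"tx":0,"ty":0,"tz":0,"turn":0,"grip":0.2},{"tx":0,"ty":0,"tz":0,"turn":0,"grip":0.2},{"tx":0,"ty":0,"tz":0,"turn":0,"grip":0.2},{"tx":0,"ty":0,"tz":0,"turn":0,"grip":0.2},{"tx":0,"ty":0,"tz":0,"turn":0,"grip":0.2},{"tx":0,"ty":0,"tz":0,"turn":0,"grip":0.2},{"tx":0,"ty":0,"tz":0,"turn":0,"grip":0.2},{"tx":0,"ty":0,"tz":0,"turn":0,"grip":0.2},{"tx":0,"ty":0,"tz":0,"turn":0,"grip":0.2},{"tx":0,"ty":0,"tz":0,"turn":0,"grip":0.2},{"tx":0,"ty":0,"tz":0,"turn":0,"grip":0.2}])

```text
time: 18.6
position: [0.5566, 0.0089, 0.176]
tool_rot: [2.212, 2.231, 0.0]
ft_force: [-0.5, 0.5, -3.7]
grip_width: 0.503
grip_force: 30.0
```

>>> send_rows(steps=[{"tx":0,"ty":0,"tz":0,"turn":0,"grip":0.2},{"tx":0,"ty":0,"tz":0,"turn":0,"grip":0.2},{"tx":0,"ty":0,"tz":0,"turn":0,"grip":0.2},{"tx":0,"ty":0,"tz":0,"turn":0,"grip":0.2},{"tx":0,"ty":0,"tz":0,"turn":0,"grip":0.2},{"tx":0,"ty":0,"tz":0,"turn":0,"grip":0.2},{"tx":0,"ty":0,"tz":0,"turn":0,"grip":0.2},{"tx":0,"ty":0,"tz":0,"turn":0,"grip":0.2},{"tx":0,"ty":0,"tz":0,"turn":0,"grip":0.2},{"tx":0,"ty":0,"tz":0,"turn":0,"grip":0.2},{"tx":0,"ty":0,"tz":0,"turn":0,"grip":0.2},{"tx":0,"ty":0,"tz":0,"turn":0,"grip":0.2}])

```text
time: 20.1
position: [0.5565, 0.0088, 0.176]
tool_rot: [-2.212, -2.231, -0.0]
ft_force: [-0.1, 1.0, -3.3]
grip_width: 0.503
grip_force: 30.0
```

```bash
python3 - <<'E'
from h import *
go((.5558,.0095,.1755),0.5);print(ctrl.get_state()['joint_positions'].round(2))
E
```

```text
t 20.1 pos [0.5565 0.0088 0.176 ] yaw 0.5 tilt [ 0.  0. -1.] grip 0.503 F [-0.1  1.  -3.3]
units [ 0.01 -0.01  0.01] turn units -0.0 mm 1.1045405014380305
[-0.87  0.22  0.92  1.79 -0.19  1.22  0.11]
```

>>> send_rows(steps=[{"tx":0.25,"ty":0,"tz":-0.34,"turn":0,"grip":0.2},{"tx":0.25,"ty":0,"tz":-0.34,"turn":0,"grip":0.2},{"tx":0.25,"ty":0,"tz":-0.34,"turn":0,"grip":0.2},{"tx":0.25,"ty":0,"tz":-0.34,"turn":0,"grip":0.2},{"tx":0.25,"ty":0,"tz":-0.34,"turn":0,"grip":0.2},{"tx":0.25,"ty":0,"tz":-0.34,"turn":0,"grip":0.2}])

```text
time: 20.85
position: [0.5557, 0.0992, 0.299]
tool_rot: [-2.212, -2.231, -0.0]
ft_force: [0.4, 0.5, -4.1]
grip_width: 0.505
grip_force: 30.0
```

>>> send_rows(steps=[{"tx":0,"ty":0,"tz":0,"turn":-1,"grip":0.2},{"tx":0,"ty":0,"tz":0,"turn":-1,"grip":0.2},{"tx":0,"ty":0,"tz":0,"turn":-1,"grip":0.2},{"tx":0,"ty":0,"tz":0,"turn":-1,"grip":0.2},{"tx":0,"ty":0,"tz":0,"turn":-1,"grip":0.2},{"tx":0,"ty":0,"tz":0,"turn":-1,"grip":0.2},{"tx":0,"ty":0,"tz":0,"turn":0,"grip":0.2}])

```text
time: 21.72
position: [0.5557, 0.0987, 0.2983]
tool_rot: [-1.116, -2.937, 0.0]
ft_force: [-0.9, 0.2, -2.2]
grip_width: 0.502
grip_force: 30.0
```

```bash
python3 - <<'E'
from h import *
go((.518,.184,.2995),48.6)
save('wrist','w5')
w=load('w5');print('arm pts',proj(w,[[.5694,.2262,.23],[.668,.338,.23]]))
E
```

```text
t 21.73 pos [0.5557 0.0987 0.2983] yaw 48.4 tilt [-0.  0. -1.] grip 0.502 F [-0.9  0.2 -2.2]
units [ 1.41  0.65 -0.02] turn units -0.03 mm 93.30972321075555
arm pts [[454.75933772 112.57389075]
 [677.99483698 116.98300588]]
```

View pics/w5.png

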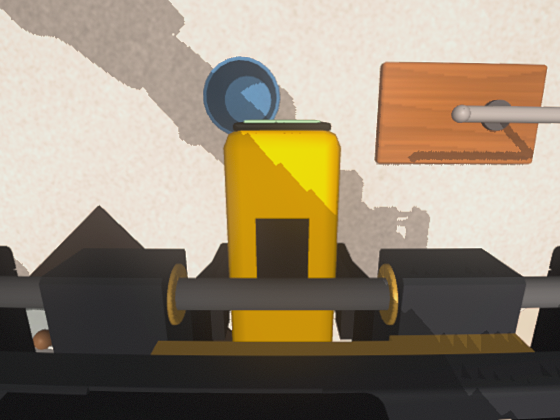

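The hook tip is at (460,113) against a predicted (455,113), and the arm line matches to about 1 px, so the stand estimate holds.

>>> send_rows(steps=[{"tx":0.47,"ty":0.2,"tz":0,"turn":0,"grip":0.2},{"tx":0.47,"ty":0.2,"tz":0,"turn":0,"grip":0.2},{"tx":0.47,"ty":0.2,"tz":0,"turn":-0.03,"grip":0.2},{"tx":0,"ty":0,"tz":0,"turn":0,"grip":0.2},{"tx":0,"ty":0,"tz":0,"turn":0,"grip":0.2}])

```text
time: 22.4
position: [0.5166, 0.1811, 0.2984]
tool_rot: [1.109, 2.938, -0.001]
ft_force: [-0.0, 0.1, -3.8]
grip_width: 0.503
grip_force: 30.0
```

```bash
python3 - <<'E'
from h import *
go((.518,.184,.2995),48.6)
go((.6082,.2868,.2995),48.6)
save('scene','s6'); save('wrist','w6')
c=np.zeros((440,800,3),np.uint8);c[:300,:400]=cv2.resize(load('w6')['px'][:,:,::-1],(400,300))
c[:440,400:]=cv2.resize(load('s6')['px'][180:378,200:380,::-1],(400,440),interpolation=2)
cv2.imwrite('pics/c6.png',c)
E
```

```text
t 22.4 pos [0.5166 0.1811 0.2984] yaw 48.63 tilt [ 0.    -0.001 -1.   ] grip 0.503 F [-0.   0.1 -3.8]
units [ 0.01  0.05 -0.02] turn units 0.0 mm 3.4243058054032858
t 22.4 pos [0.5166 0.1811 0.2984] yaw 48.63 tilt [ 0.    -0.001 -1.   ] grip 0.503 F [-0.   0.1 -3.8]
units [ 0.02  2.33 -0.02] turn units 0.0 mm 139.91008275717556
```

View pics/c6.png

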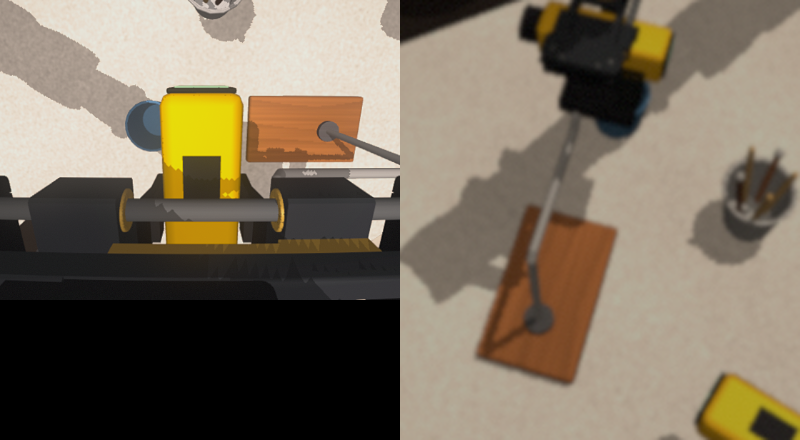

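```bash
python3 - <<'E'
from h import *
w=load('w6');b=np.array([.668,.338,.23]);d=np.array([.661,.75,0])
for x in(-.148,-.12,-.09,-.078): print(x,proj(w,b+x*d).round(1))
g=w['px'].astype(int)
for u in(420,470,520,550):
    c=g[225:262,u].sum(1);print(u,c.tolist())
n=np.array([.75,-.661,0])
print('perp scale px/mm',(proj(w,b-.09*d+.005*n)-proj(w,b-.09*d))/5)
E
```

```text
-0.148 [[388.  242.4]]
-0.12 [[429.5 242.2]]
-0.09 [[473.3 242. ]]
-0.078 [[490.6 241.9]]
420 [261, 287, 409, 476, 477, 481, 481, 477, 480, 486, 370, 262, 287, 316, 337, 348, 358, 364, 370, 374, 379, 380, 373, 265, 155, 134, 141, 130, 136, 138, 132, 140, 132, 136, 136, 132, 131]
470 [358, 403, 621, 675, 665, 660, 655, 650, 653, 665, 424, 262, 294, 326, 338, 351, 360, 363, 368, 375, 378, 380, 378, 214, 141, 142, 145, 142, 143, 140, 141, 138, 142, 137, 138, 138, 136]
520 [659, 662, 664, 662, 656, 657, 666, 674, 683, 694, 345, 345, 424, 469, 497, 519, 530, 534, 542, 545, 545, 534, 504, 454, 518, 674, 664, 657, 661, 666, 663, 656, 657, 661, 661, 662, 664]
550 [224, 284, 656, 673, 662, 663, 664, 663, 676, 671, 325, 354, 430, 475, 500, 516, 528, 537, 540, 546, 539, 526, 486, 439, 584, 675, 664, 660, 665, 671, 681, 669, 631, 621, 606, 492, 363]
perp scale px/mm [[-0.22041076  1.38835165]]
```

The arm's measured centre row is 241.9 against a predicted 242.0, so it lines up with the eye. Inserting slowly.

>>> send_rows(steps=[{"tx":0,"ty":0.19,"tz":0,"turn":0,"grip":0.2},{"tx":0,"ty":0.19,"tz":0,"turn":0,"grip":0.2},{"tx":0,"ty":0.19,"tz":0,"turn":0,"grip":0.2},{"tx":0,"ty":0.19,"tz":0,"turn":0,"grip":0.2},{"tx":0,"ty":0.19,"tz":0,"turn":0,"grip":0.2},{"tx":0,"ty":0.19,"tz":0,"turn":0,"grip":0.2}])

```text
time: 23.25
position: [0.5619, 0.2339, 0.2982]
tool_rot: [1.107, 2.94, -0.0]
ft_force: [-0.0, 0.1, -3.2]
grip_width: 0.502
grip_force: 30.0
```

```bash
python3 - <<'E'
from h import *
go((.6082,.2868,.2995),48.6)
E
```

```text
t 23.25 pos [0.5619 0.2339 0.2982] yaw 48.75 tilt [-0. -0. -1.] grip 0.502 F [-0.   0.1 -3.2]
units [ 0.    1.17 -0.02] turn units 0.02 mm 70.29652082282873
```

>>> send_rows(steps=[{"tx":0,"ty":0.19,"tz":0,"turn":0,"grip":0.2},{"tx":0,"ty":0.19,"tz":0,"turn":0,"grip":0.2},{"tx":0,"ty":0.2,"tz":0,"turn":0,"grip":0.2},{"tx":0,"ty":0.2,"tz":0,"turn":0,"grip":0.2},{"tx":0,"ty":0.2,"tz":0,"turn":0,"grip":0.2},{"tx":0,"ty":0.19,"tz":0,"turn":0,"grip":0.2},{"tx":0,"ty":0,"tz":0,"turn":0,"grip":0.2}])

```text
time: 24.12
position: [0.6079, 0.287, 0.2979]
tool_rot: [-1.105, -2.941, 0.001]
ft_force: [-0.8, -0.1, -3.9]
grip_width: 0.503
grip_force: 30.0
```

>>> send_rows(steps=[{"tx":-0.08,"ty":0,"tz":0.1,"turn":0,"grip":0.2},{"tx":-0.08,"ty":0,"tz":0.1,"turn":0,"grip":0.2},{"tx":0,"ty":0,"tz":0.1,"turn":0,"grip":0.2},{"tx":0,"ty":0,"tz":0.1,"turn":0,"grip":0.2},{"tx":0,"ty":0,"tz":0.1,"turn":0,"grip":0.2},{"tx":0,"ty":0,"tz":0.05,"turn":0,"grip":0.2},{"tx":0,"ty":0,"tz":0,"turn":0,"grip":0.2}])

```text
time: 25.0
position: [0.6147, 0.2798, 0.2651]
tool_rot: [-1.107, -2.94, 0.0]
ft_force: [-0.5, -0.0, -4.0]
grip_width: 0.503
grip_force: 30.0
```

```bash
python3 - <<'E'
from h import *
go((.6164,.2795,.2605),48.6)
E
```

```text
t 25.0 pos [0.6147 0.2798 0.2651] yaw 48.75 tilt [-0. -0. -1.] grip 0.503 F [-0.5 -0.  -4. ]
units [-0.02  0.01  0.08] turn units 0.02 mm 4.930288616269207
```

>>> send_rows(steps=[{"tx":0,"ty":0,"tz":0.04,"turn":0,"grip":0.2},{"tx":0,"ty":0,"tz":0.03,"turn":0,"grip":0.2},{"tx":0,"ty":0,"tz":0,"turn":0,"grip":0.2}])

```text
time: 25.38
position: [0.6148, 0.2797, 0.261]
tool_rot: [-1.107, -2.94, 0.0]
ft_force: [-0.2, -0.4, -3.6]
grip_width: 0.504
grip_force: 30.0
```

```bash
python3 - <<'E'
from h import *
go((.6164,.2795,.2605),48.6)
E
```

```text
t 25.38 pos [0.6148 0.2797 0.261 ] yaw 48.74 tilt [-0. -0. -1.] grip 0.504 F [-0.2 -0.4 -3.6]
units [-0.02  0.02  0.01] turn units 0.02 mm 1.6973448336007206
```

>>> send_rows(steps=[{"tx":0,"ty":0,"tz":0.02,"turn":0,"grip":0.2},{"tx":0,"ty":0,"tz":0,"turn":0,"grip":0.2}])

```text
time: 25.62
position: [0.615, 0.2797, 0.2604]
tool_rot: [1.107, 2.94, 0.001]
ft_force: [-0.7, -0.4, -1.6]
grip_width: 0.499
grip_force: 30.0
```

>>> send_rows(steps=[{"tx":0,"ty":0,"tz":0.01,"turn":0,"grip":0.2},{"tx":0,"ty":0,"tz":0,"turn":0,"grip":0.2}])

```text
time: 25.88
position: [0.615, 0.2797, 0.2604]
tool_rot: [1.107, 2.94, 0.001]
ft_force: [-2.1, -1.1, 2.7]
grip_width: 0.503
grip_force: 30.0
```

In contact: the vertical force went from -4 N to +2.7 N. Releasing gently.

>>> send_rows(steps=[{"tx":0,"ty":0,"tz":0,"turn":0,"grip":0.2},{"tx":0,"ty":0,"tz":0,"turn":0,"grip":0.2},{"tx":0,"ty":0,"tz":0,"turn":0,"grip":0.55},{"tx":0,"ty":0,"tz":0,"turn":0,"grip":0.6},{"tx":0,"ty":0,"tz":0,"turn":0,"grip":0.7},{"tx":0,"ty":0,"tz":0,"turn":0,"grip":0.7},{"tx":0,"ty":0,"tz":0,"turn":0,"grip":0.7}], newtons=5)

```text
time: 26.75
position: [0.6149, 0.2797, 0.2593]
tool_rot: [1.107, 2.94, 0.0]
ft_force: [-0.6, 0.5, 0.5]
grip_width: 0.695
grip_force: 0.0
```

>>> send_rows(steps=[{"tx":0,"ty":0,"tz":-0.1,"turn":0,"grip":0.7},{"tx":0,"ty":0,"tz":-0.2,"turn":0,"grip":0.7},{"tx":0,"ty":0,"tz":-0.3,"turn":0,"grip":0.7},{"tx":0,"ty":0,"tz":-0.4,"turn":0,"grip":0.7},{"tx":0,"ty":0,"tz":-0.5,"turn":0,"grip":0.7},{"tx":0.3,"ty":0,"tz":-0.5,"turn":0,"grip":0.7},{"tx":0.5,"ty":0,"tz":0,"turn":0,"grip":0.7},{"tx":0.5,"ty":0,"tz":0,"turn":0,"grip":0.7},{"tx":0,"ty":0,"tz":0,"turn":0,"grip":0.7},{"tx":0,"ty":0,"tz":0,"turn":0,"grip":0.7},{"tx":0,"ty":0,"tz":0,"turn":0,"grip":0.7},{"tx":0,"ty":0,"tz":0,"turn":0,"grip":0.7}])

```text
time: 28.25
position: [0.5569, 0.3301, 0.3794]
tool_rot: [1.109, 2.939, -0.0]
ft_force: [0.2, 0.6, -0.4]
grip_width: 0.699
grip_force: 0.0
```

```bash
python3 - <<'E'
from h import *
go((.6164,.2795,.2605),48.6)
save('scene','s7'); a=save('wrist','w7'); b=ctrl.get_image('wrist')
for _ in range(6): b=ctrl.get_image('wrist')
print('diff',np.abs(a['pixels'].astype(int)-b['pixels']).mean(),(np.abs(a['pixels'].astype(int)-b['pixels']).max(2)>40).sum())
c=np.zeros((440,800,3),np.uint8);c[:300,:400]=cv2.resize(load('w7')['px'][:,:,::-1],(400,300))
c[:440,400:]=cv2.resize(load('s7')['px'][180:378,200:380,::-1],(400,440),interpolation=2)
cv2.imwrite('pics/c7.png',c)
E
```

```text
t 28.25 pos [0.5569 0.3301 0.3794] yaw 48.64 tilt [ 0. -0. -1.] grip 0.699 F [ 0.2  0.6 -0.4]
units [-1.3   0.02  1.98] turn units 0.0 mm 142.28728073606558
diff 2.2221626984126983 1909
```

View pics/c7.png

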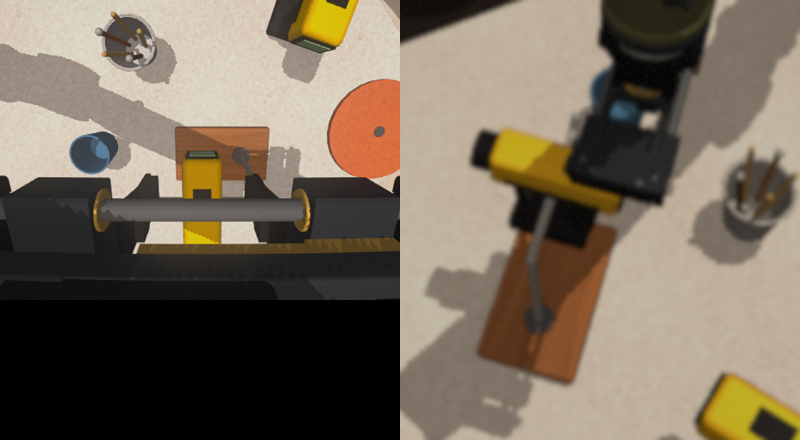

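The gun hangs level on the hook arm, free of the gripper. I'll let it settle, check that it's still, then hand in.

>>> send_rows(steps=[{"tx":0.5,"ty":0,"tz":-0.3,"turn":0,"grip":0.7},{"tx":0,"ty":0,"tz":0,"turn":0,"grip":0.7},{"tx":0,"ty":0,"tz":0,"turn":0,"grip":0.7},{"tx":0,"ty":0,"tz":0,"turn":0,"grip":0.7},{"tx":0,"ty":0,"tz":0,"turn":0,"grip":0.7},{"tx":0,"ty":0,"tz":0,"turn":0,"grip":0.7},{"tx":0,"ty":0,"tz":0,"turn":0,"grip":0.7},{"tx":0,"ty":0,"tz":0,"turn":0,"grip":0.7},{"tx":0,"ty":0,"tz":0,"turn":0,"grip":0.7},{"tx":0,"ty":0,"tz":0,"turn":0,"grip":0.7},{"tx":0,"ty":0,"tz":0,"turn":0,"grip":0.7},{"tx":0,"ty":0,"tz":0,"turn":0,"grip":0.7}])

```text
time: 30.2
position: [0.5337, 0.351, 0.3974]
tool_rot: [1.107, 2.94, 0.0]
ft_force: [0.3, 0.0, 0.0]
grip_width: 0.701
grip_force: 0.0
```

```bash
cat > still.py <<'E'
from h import *
for _ in range(12):
    w=ctrl.get_image('wrist')['pixels'];s=ctrl.get_image('scene')['pixels'];o=[]
    for p,(r0,r1,c0,c1) in((w,(150,420,180,380)),(s,(225,300,225,310))):
        m=cv2.inRange(cv2.cvtColor(p,cv2.COLOR_RGB2HSV),(20,140,80),(34,255,255))[r0:r1,c0:c1]
        q=np.argwhere(m>0);o+=[len(q),*q.mean(0).round(2)]
    print(o)
E
python3 still.py
```

```text
[2562, np.float64(144.46), np.float64(102.25), 1136, np.float64(30.92), np.float64(42.92)]
[2563, np.float64(144.69), np.float64(102.28), 1135, np.float64(30.88), np.float64(42.91)]
[2554, np.float64(144.47), np.float64(102.28), 1136, np.float64(30.89), np.float64(42.99)]
[2559, np.float64(144.59), np.float64(102.31), 1133, np.float64(30.9), np.float64(42.96)]
[2561, np.float64(144.42), np.float64(102.32), 1134, np.float64(30.9), np.float64(42.86)]
[2560, np.float64(144.59), np.float64(102.26), 1134, np.float64(30.87), np.float64(42.86)]
[2561, np.float64(144.58), np.float64(102.24), 1132, np.float64(30.89), np.float64(42.84)]
[2554, np.float64(144.36), np.float64(102.33), 1140, np.float64(30.9), np.float64(42.89)]
[2562, np.float64(144.5), np.float64(102.26), 1134, np.float64(30.89), np.float64(42.87)]
[2558, np.float64(144.45), np.float64(102.27), 1138, np.float64(30.9), np.float64(42.92)]
[2551, np.float64(144.35), np.float64(102.3), 1132, np.float64(30.87), np.float64(42.79)]
[2559, np.float64(144.46), np.float64(102.28), 1138, np.float64(30.92), np.float64(42.91)]
```

It is still.

```bash
python3 -c "
from bench import ctrl
print(ctrl.close_job())"
```

```text
the job is handed in; nothing more can be done
None
```

I turned the flask's patch to the robot's left, held the thermometer square to it at about 10 cm for 3 s, then hung it still on the hook arm, released it, and handed the job in at about 31 s; no verdict came back.

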